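# Clamp a flat bar in the drill jig

### The job

Push the flat bar fully home against the end stop of the drill jig, then turn the brass thumbscrew clockwise until its foot seats on the bar and the resistance has clearly risen: firmly finger-tight, but do not force it. Leave the bar clamped against the stop, let go of everything, and do not disturb the hammer, the oil can or the punch.

Things in the scene. Friction and masses are not known exactly. Their poses are not given: they have to be found in the camera images.
- jig: Drill jig bolted to the bench. Origin at bench height under the thumbscrew's axis; x runs along the guide channel towards the end stop (the way the bar is pushed), z up. Teal base plate 180 x 120 x 15 mm (x -100 to +80 mm), four bolt heads at its corners. Guide walls 33 mm apart, 40 mm high, x -45 to +55 mm, flared ends. The bar lies on rests, top 20 mm above the bench.
- bridge_top (a point): Top of the steel bridge plate on the screw's axis, 54 mm above the bench. The plate is 66 x 69 mm (jig x -30 to +36 mm) and also carries a low drill bush behind the screw. Between plate and stop the bar's nose can be seen from above.
- screw_head (a point): Centre of the thumbscrew's knurled brass head, on the jig's axis: 30 mm across, 16 mm high, about 90 mm above the bench, a black mark on top, free all round down to the bridge. Clockwise seen from above lowers it 4 mm per full turn.
- thumbscrew: The thumbscrew (origin = screw_head). Turns easily (0.08 N m) for 0.35 to 0.95 turn, each time different, until its hidden foot meets the bar; from that touch the resisting moment climbs. Finger-tight, some 0.17 to 0.25 turn after the touch, it is about 0.2 to 0.3 N m when felt at the wrist just after a small step; well above 0.4 N m the screw is being forced. It stays where it is left.
- bar: Flat steel bar 150 x 30 x 12 mm, 0.42 kg, loose, lying in the guide channel (1.5 mm play each side), its nose already under the bridge and short of the stop, its tail sticking out on the robot's side. Origin at the centre of its underside, x along its length towards the nose.
- bar_nose (a point): Centre of the bar's front end face, 75 mm from its middle, half-way up (6 mm above its underside).
- bar_tail (a point): Centre of the bar's rear end face (towards the robot), half-way up; the face to push on (starting and sliding the bar takes up to about 10 N). The bar's top is 32 mm above the bench.
- stop_face (a point): Centre of the end stop's face that the bar's nose must meet, 55 mm ahead of the thumbscrew's axis, at the bar's half height; axes as the jig's. The bar is home when bar_nose is here.
- hammer_mid (a point): Middle of a hammer lying on the bench to the right of the jig (wooden handle, steel head, 260 mm long); to be left alone.
- oil_can_mid (a point): Middle of a small round can with a yellow label, 52 mm across, 110 mm high, standing on the bench to the left of the jig; to be left alone.
- punch_mid (a point): Middle of a dark steel centre punch, 100 mm long, 11 mm thick, lying on the bench to the left of the jig; to be left alone.
Things that resemble listed ones, but are neither listed nor needed, are in the scene too. Of the things shaped like the bar, the steel one is meant.

How it is judged:
By the outcome, as a careful person would: the job done as asked, in the order asked, and still so for the second after the job is handed in, with the robot touching nothing.
It also fails if it takes over 72 s, if anything falls off the work surface, if the arm or the gripper's body presses on something with over 40 N, if the wrist force passes 120 N, or if a joint passes its speed limit or range.

### The arm

A 6-joint arm with a two-finger parallel gripper is mounted at the origin on the work surface. World frame = base frame: x ahead of the robot, y to its left, z up, the work surface at z = 0. Lengths are in m, angles in degrees, forces in N, time in s.
With the tool pointing down it reaches from about 0.4 to 0.825 m from the base axis. Payload 7 kg.
Tool frame: the origin (TCP) lies midway between the tips of the shut fingers; the grasp point (between the pads) lies 19 mm behind it; z points along the fingers, y is the direction in which the jaws open and shut (so a half turn about z gives the same grasp; the last joint's range is limited). The gripper opens to 88 mm and grips with 3 to 60 N. Pads are 19 mm wide; open, the fingers measure 130 mm over their backs; the gripper's body (78 mm by 193 mm) begins 47 mm behind the grasp point.
Start: joints at [89.559, 20.546, 0.682, 0, -70.136, -16.507], TCP at [0.197, 0.646, 0.227] pointing down, gripper open.
Joint ranges: [-176.03, 176.03], [-82.01, 121.73], [-58.28, 71.71], [-173.87, 95.51], [-174.79, -0.11], [-173.66, 173.66]. Speed limits (degrees/s): [136.94, 136.94, 172.46, 180, 180, 180].

### API

Orientations are given as [roll, pitch, yaw] about the fixed x, y, z axes, in that order (R = Rz(yaw) Ry(pitch) Rx(roll)).
In Python, from plant import ctrl gives the robot as it stands. The module is installed in compiled form; this text tells all that it offers.
- The arm moves only by the tool arm_command, never from a script. Its argument "targets" is a list that holds one entry, the list of rows, each a list of 7 numbers: the turn, a rotation vector about the world's x, y, z in rad, then the shift along the world's x, y, z in cm, then the opening, from 0 (shut) to 1 (fully open). A call has 1 to 8 rows; each row is the pose to reach, as a shift and turn from the pose commanded when the call began; what a row does not reach only later rows make up. A row lasts 1/12 s, in which the tool goes at most 41.7 mm and 7.16 degrees, less where a joint would pass 70% of its speed; a pose out of reach is approached as far as the arm can. A call with a gripper value outside its range is refused whole. The fingers move at their own pace and stop on an object; the grip force is fixed at half the most. Time passes only in rows, so rows that repeat a pose let the fingers close. It gives the time, the measured TCP pose, the force and the opening at its end, in the units of the state.
- ctrl.get_obs(): the state, without advancing time (a new reading comes with each control period).
- ctrl.snapshot(name): name is "scene" or "top" or "wrist"; returns the picture (400x640x3 uint8, blue, green, red); there is no depth.
- ctrl.camera_model(name): a dict with "K" (3x3 intrinsics, pixels), "xyz" and "rotation" of the camera in the world. Camera axes: x right, y up, looking along -z (the intrinsics and any distortion apply to the point x, -y, -z); pixel columns grow to the right and rows downward; lengths in m; the calibration is good to about 2 mm. A picture is of the moment at which its call begins: read the wrist's pose just before it. camera_model takes no time and is no camera call; for the wrist camera it gives the pose at the moment of the call.
- ctrl.close_job(): hands the job in, once; it reports no verdict.
The state is a dict: "clock": time; "joint_pos": joint angles; "qvel": joint speeds; "tau": joint torques, N m; "tool_pos": TCP position; "orientation": TCP orientation; "force": force on the tool from outside, world axes, zero at the start; "moment": the same for the moment, N m; "opening": finger opening in m.
Only numpy, scipy, OpenCV 4.12 (cv2) and the standard library are available. Lean on these libraries where they do the work, as an engineer would, in place of code of your own. Each camera call takes 0.05 s, during which the arm holds its last target. There are 200 camera calls.

## Working session

There is one attempt and no reset: what is moved stays moved. The work goes in short steps, Python scripts to look and compute and a tool call to move; the robot and the scene stay as the last step left them, time stands still between calls to the robot, and variables do not carry over. Pictures are saved under pics/ and viewed, about 8 in all and at most 12, crops included, and the job is handed in when it is done.

Besides the shell and the picture viewer there is one more tool, called after "Call:" as name(argument=value, ...) on one line, values as JSON. arm_command: Moves the arm, as the interface text tells. Its arguments: {"type":"object","properties":{"targets":{"type":"array","items":{"type":"array","items":{"type":"array","items":{"type":"number"}}}}},"required":["targets"]}

```bash
mkdir -p pics; cat > h.py <<'E'
import numpy as np, cv2
from plant import ctrl
def ray(m,u,v):
    K=np.array(m["K"]);d=np.linalg.inv(K)@np.array([u,v,1.]);d=np.array([d[0],-d[1],-d[2]])
    R=np.array(m["rotation"]);return np.array(m["xyz"]),R@d
def onz(m,u,v,z):
    o,d=ray(m,u,v);return o+d*(z-o[2])/d[2]
def proj(m,p):
    R=np.array(m["rotation"]);c=R.T@(np.array(p)-np.array(m["xyz"]));q=np.array(m["K"])@np.array([c[0],-c[1],-c[2]]);return q[:2]/q[2]
E
python3 - <<'E'
from h import *
for n in("top","scene"):
    m=ctrl.camera_model(n);print(n,m);cv2.imwrite(f"pics/{n}0.png",ctrl.snapshot(n))
print(ctrl.get_obs())
E
```

```text
top {'K': array([[493.20936718,   0.        , 321.66544757],
       [  0.        , 493.20936718, 189.77854587],
       [  0.        ,   0.        ,   1.        ]]), 'xyz': array([0.29040074, 0.03497402, 1.14310202]), 'rotation': array([ 12.35789696,  -0.17950404, -83.52549129])}
scene {'K': array([[455.23343985,   0.        , 321.13725837],
       [  0.        , 455.23343985, 196.622302  ],
       [  0.        ,   0.        ,   1.        ]]), 'xyz': array([1.31526723, 0.40677778, 0.71739382]), 'rotation': array([ 52.91389107,   1.03614636, 112.52240622])}
{'clock': 0.1, 'joint_pos': array([ 8.95601915e+01,  2.05863042e+01,  6.40631752e-01, -1.75376634e-02,
       -7.01354443e+01, -1.65073807e+01]), 'qvel': array([ 0.08466938, -0.10616312,  0.16058268,  0.05637549, -0.05847862,
        0.06888548]), 'tau': array([-1.34024787e-03, -5.84164953e+01,  2.93750435e+01,  7.01558903e+00,
        1.01313862e-02, -4.87436625e-05]), 'tool_pos': array([0.19665014, 0.64527925, 0.22574081]), 'orientation': array([ 1.79917542e+02, -7.24246618e-03, -1.69531549e+01]), 'force': array([ 0.87039314, -0.82046159,  0.33208481]), 'moment': array([-0.05437816,  0.02018248,  0.02970604]), 'opening': 0.08762210844085508}
```

View pics/top0.png

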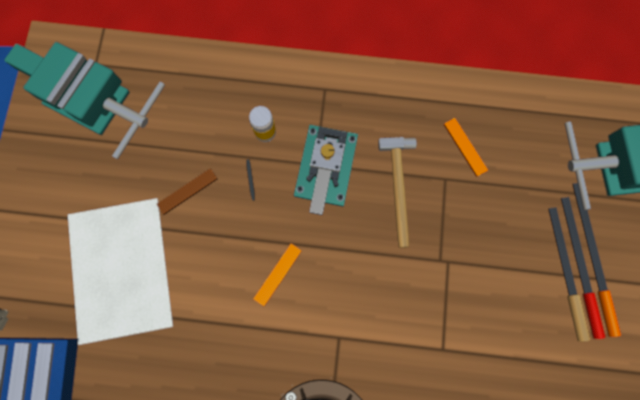

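View pics/scene0.png

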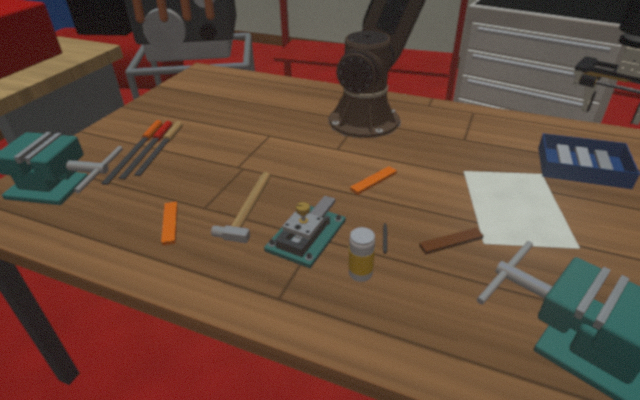

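The steel bar lies in the jig at top (320,192), with its tail at about (317,212). Things it could be confused with are the orange bars at (466,147) and (277,274), the brown strip at (187,192), and the steel bars in the blue tray at (25,370). The brass screw is at (327,151). I choose the bar in the jig and will check it in one close crop.

```bash
sed -i 's/^import numpy as np, cv2/import numpy as np, cv2\nfrom scipy.spatial.transform import Rotation as Ro/; s/R=np.array(m\["rotation"\])/R=Ro.from_euler("xyz",m["rotation"],degrees=True).as_matrix()/' h.py
python3 - <<'E'
from h import *
m=ctrl.camera_model("top");im=cv2.imread("pics/top0.png");hsv=cv2.cvtColor(im,cv2.COLOR_BGR2HSV)
roi=np.zeros(im.shape[:2],np.uint8);roi[115:220,285:365]=255
teal=cv2.inRange(hsv,(75,70,40),(100,255,255))&roi
c=max(cv2.findContours(teal,0,2)[0],key=cv2.contourArea);r=cv2.minAreaRect(np.vstack([k for k in cv2.findContours(teal,0,2)[0] if cv2.contourArea(k)>8]))
P=[onz(m,*p,0.015) for p in cv2.boxPoints(r)];print("plate",np.round(P,4),np.mean(P,0))
print("sides",[np.linalg.norm(P[i]-P[i-1]) for i in range(4)])
br=cv2.inRange(hsv,(15,120,80),(32,255,255));z=np.zeros_like(br);z[140:162,315:340]=255;br&=z
ys,xs=np.nonzero(br);print("brass",xs.mean(),ys.mean(),len(xs),onz(m,xs.mean(),ys.mean(),.09))
# bar tail: grey low saturation below plate
g=cv2.inRange(hsv,(0,0,110),(180,50,255));z[:]=0;z[170:220,300:340]=255;g&=z
ys,xs=np.nonzero(g);r2=cv2.minAreaRect(np.c_[xs,ys].astype(np.float32));B=[onz(m,*p,.032) for p in cv2.boxPoints(r2)];print("bar",cv2.boxPoints(r2),np.round(B,4))
cv2.imwrite("pics/crop0.png",cv2.resize(im[115:222,280:370],None,fx=5.5,fy=5.5,interpolation=cv2.INTER_CUBIC))
E
```

```text
plate [[ 0.5149  0.1232  0.015 ]
 [ 0.6936  0.1109  0.015 ]
 [ 0.6822 -0.01    0.015 ]
 [ 0.5046  0.0061  0.015 ]] [0.59881794 0.05753666 0.015     ]
sides [np.float64(0.11755351294149982), np.float64(0.17911809870163642), np.float64(0.12141256106905116), np.float64(0.17833963981300088)]
brass 327.22962962962964 150.72592592592594 135 [0.60980209 0.05544356 0.09      ]
bar [[300.22925 213.35275]
 [301.76843 168.71616]
 [339.      170.     ]
 [337.46082 214.6366 ]] [[0.4724 0.1014 0.032 ]
 [0.5773 0.1106 0.032 ]
 [0.5841 0.0242 0.032 ]
 [0.4791 0.0166 0.032 ]]
```

View pics/crop0.png

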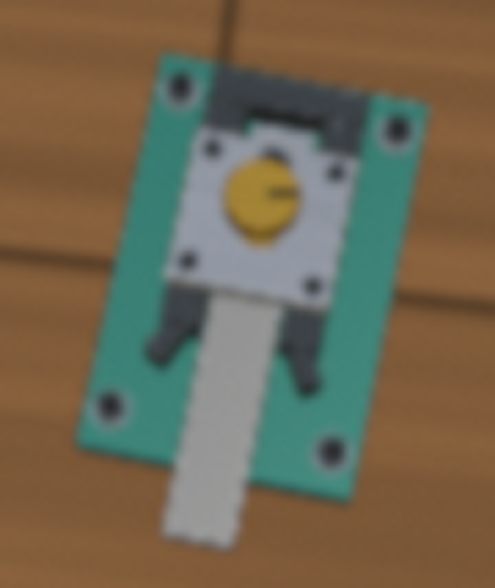

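The crop confirms a steel bar in the teal jig with its tail at crop (200,540), and the knurled brass head with its black mark at crop (262,197). Next I'll compute the tail position and the travel.

```bash
python3 - <<'E'
from h import *
m=ctrl.camera_model("top")
f=lambda x,y:(280+x/5.5-.4,115+y/5.5-.4)
for n,p,z in(("tailL",(163,533),.032),("tailR",(237,548),.032),("b1",(210,292),.032),("b2",(282,306),.032),("head",(262,192),.098),("br1",(203,127),.054),("br2",(358,158),.054),("br3",(328,307),.054),("br4",(168,276),.054),("stopL",(250,112),.04)):
    print(n,np.round(onz(m,*f(*p),z),4))
print("can",onz(m,260,113,.11),"punch",onz(m,251,180,.005), "hammer", onz(m,400,190,.01))
E
```

```text
tailL [0.479  0.0814 0.032 ]
tailR [0.4762 0.0502 0.032 ]
b1 [0.584  0.0739 0.032 ]
b2 [0.5814 0.0429 0.032 ]
head [0.6102 0.0556 0.098 ]
br1 [0.6491 0.0843 0.054 ]
br2 [0.643  0.0181 0.054 ]
br3 [0.5773 0.0238 0.054 ]
br4 [0.583  0.0912 0.054 ]
stopL [0.6627 0.0657 0.04  ]
can [0.67345724 0.21291136 0.11      ] punch [0.54314226 0.22872757 0.005     ] hammer [ 0.55785378 -0.12374246  0.01      ]
```

Call:
arm_command(targets=[[[0.02, 0, 0, 1.6, -3.6, 0, 0], [0, 0, 0.05, 3.2, -7.2, 0, 0], [0, 0, 0.08, 4.8, -10.8, 0, 0], [0, 0, 0.11, 6.4, -14.4, 0, 0], [0, 0, 0.135, 8.0, -18.0, 0, 0], [0, 0, 0.16, 9.6, -21.6, 0, 0], [0, 0, 0.19, 11.2, -25.2, 0, 0], [0, 0, 0.215, 12.6, -28.8, 0, 0]]])

```text
clock: 0.77
tool_pos: [0.3231, 0.3556, 0.2264]
orientation: [180.0, 0.0, -4.5]
force: [0.2, -1.1, 0.6]
opening: 0.0394
```

Call:
arm_command(targets=[[[0, 0, 0, 1.6, -3.6, 0, 0], [0, 0, 0, 3.2, -7.2, 0, 0], [0, 0, 0, 4.8, -10.8, 0, 0], [0, 0, 0, 6.4, -14.4, 0, 0], [0, 0, 0, 8.0, -18.0, 0, 0], [0, 0, 0, 9.6, -21.6, 0, 0], [0, 0, 0, 11.2, -25.2, 0, 0], [0, 0, 0, 12.7, -28.7, 0, 0]]])

```text
clock: 1.43
tool_pos: [0.4499, 0.0687, 0.2267]
orientation: [-180.0, -0.0, -4.6]
force: [1.7, 0.8, -0.1]
opening: 0.0003
```

Call:
arm_command(targets=[[[0, 0, 0, 0, 0, -3.5, 0], [0, 0, 0, 0, 0, -7, 0], [0, 0, 0, 0, 0, -10, 0], [0, 0, 0, 0, 0, -10, 0]]])

```text
clock: 1.77
tool_pos: [0.446, 0.0683, 0.1214]
orientation: [179.7, 0.5, -4.8]
force: [-0.7, 0.3, -0.2]
opening: 0.0003
```

```bash
python3 - <<'E'
from h import *
m=ctrl.camera_model("wrist");o=ctrl.get_obs();cv2.imwrite("pics/w1.png",ctrl.snapshot("wrist"))
print(m["xyz"],m["rotation"],o)
# predicted pixels
for n,p in(("tail",(.4776,.0658,.032)),("head",(.6098,.0556,.098))):print(n,proj(m,p))
E
```

```text
[0.52833897 0.06124114 0.27946579] [-17.95773552  -0.29106137 -94.80432846] {'clock': 1.7667, 'joint_pos': array([ 33.77163836,   5.46606086, -34.5172174 ,  -0.12021342,
       -50.55455837,  51.52698007]), 'qvel': array([ 7.46077012e-01, -3.19346696e+00,  5.58586385e+00,  1.86684830e+00,
       -7.96835711e+00,  7.65966119e-03]), 'tau': array([-6.54783729e-02, -3.19109809e+01,  2.50199193e+01,  6.25410587e+00,
        1.76600967e+00,  6.68835448e-03]), 'tool_pos': array([0.44603404, 0.06827735, 0.12143953]), 'orientation': array([179.73745776,   0.47842707,  -4.77929021]), 'force': array([-0.72955875,  0.25981118, -0.21152153]), 'moment': array([-0.11148759,  0.2128393 ,  0.02647547]), 'opening': 0.00028239484554412744}
tail [321.09857351 163.10089313]
head [ 318.25252239 -112.10520642]
```

View pics/w1.png

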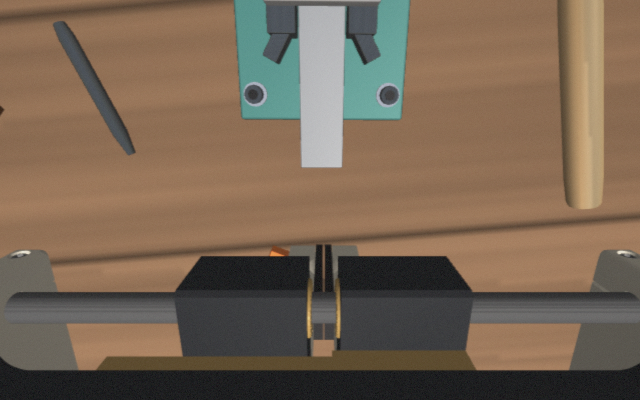

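The wrist view shows the tail at (321,166), against a prediction of (321,163), so the calibration agrees. The lane behind the tail is clear, and the orange decoy's end at (279,252) is well behind the finger. I'll descend behind the tail and push.

Call:
arm_command(targets=[[[0, 0, 0, 0, 0, -3, 0], [0, 0, 0, 0, 0, -6, 0], [0, 0, 0, 0, 0, -9, 0], [0, 0, 0, 0, 0, -10.2, 0], [0, 0, 0, 0, 0, -10.2, 0], [0, 0, 0, 0, 0, -10.2, 0]]])

```text
clock: 2.32
tool_pos: [0.4508, 0.0715, 0.0258]
orientation: [-180.0, -0.0, -4.6]
force: [0.5, -0.0, 0.3]
opening: 0.0005
```

Call:
arm_command(targets=[[[0, 0, 0, 0.4, -0.03, 0, 0], [0, 0, 0, 0.8, -0.07, 0, 0], [0, 0, 0, 1.2, -0.1, 0, 0], [0, 0, 0, 1.6, -0.13, 0, 0], [0, 0, 0, 1.9, -0.16, 0, 0], [0, 0, 0, 2.2, -0.18, 0, 0], [0, 0, 0, 2.5, -0.2, 0, 0], [0, 0, 0, 2.8, -0.23, 0, 0]]])

```text
clock: 2.98
tool_pos: [0.4775, 0.068, 0.0246]
orientation: [180.0, 0.1, -4.7]
force: [-3.8, -0.5, 2.4]
opening: 0.0005
```

Call:
arm_command(targets=[[[0, 0, 0, 0.3, -0.03, 0, 0], [0, 0, 0, 0.6, -0.06, 0, 0], [0, 0, 0, 0.9, -0.09, 0, 0], [0, 0, 0, 1.2, -0.12, 0, 0], [0, 0, 0, 1.5, -0.15, 0, 0], [0, 0, 0, 1.7, -0.17, 0, 0], [0, 0, 0, 2.0, -0.2, 0, 0], [0, 0, 0, 2.2, -0.22, 0, 0]]])

```text
clock: 3.65
tool_pos: [0.4995, 0.0658, 0.0246]
orientation: [180.0, 0.1, -4.6]
force: [-5.6, 1.1, 3.5]
opening: 0.0002
```

Call:
arm_command(targets=[[[0, 0, 0, 0.1, -0.01, 0, 0], [0, 0, 0, 0.2, -0.02, 0, 0], [0, 0, 0, 0.3, -0.03, 0, 0], [0, 0, 0, 0.3, -0.03, 0, 0]]])

```text
clock: 3.98
tool_pos: [0.5017, 0.0655, 0.0244]
orientation: [180.0, 0.1, -4.7]
force: [-9.1, 2.7, 6.3]
opening: 0.0002
```

Call:
arm_command(targets=[[[0, 0, 0, 0.1, -0.01, 0, 0], [0, 0, 0, 0.2, -0.02, 0, 0], [0, 0, 0, 0.2, -0.02, 0, 0]]])

```text
clock: 4.23
tool_pos: [0.5018, 0.0653, 0.0243]
orientation: [179.9, 0.3, -4.7]
force: [-17.1, 6.7, 13.3]
opening: 0.0003
```

Call:
arm_command(targets=[[[0, 0, 0, 0.1, -0.01, 0, 0], [0, 0, 0, 0.15, -0.01, 0, 0], [0, 0, 0, 0.15, -0.01, 0, 0]]])

```text
clock: 4.48
tool_pos: [0.5019, 0.0652, 0.0242]
orientation: [179.9, 0.4, -4.7]
force: [-23.0, 9.5, 19.1]
opening: 0.0003
```

The motion has stopped at x=0.5019 with 23 N. I'll back off and look to see whether the bar is home or jammed.

Call:
arm_command(targets=[[[0, 0, 0, -0.5, 0.04, 0, 0], [0, 0, 0, -1.0, 0.08, 0, 0], [0, 0, 0, -1.0, 0.08, 3, 0], [0, 0, 0, -1, 0.08, 7, 0], [0, 0, 0, 1, 0.0, 11, 0], [0, 0, 0, 4, 0, 15, 0], [0, 0, 0, 5, 0.0, 15, 0], [0, 0, 0, 5, 0.0, 15, 0]]])

```text
clock: 5.15
tool_pos: [0.5619, 0.0665, 0.1787]
orientation: [-179.8, -0.5, -4.6]
force: [1.2, 0.4, -0.1]
opening: 0.0002
```

```bash
python3 - <<'E'
from h import *
m=ctrl.camera_model("wrist");w=ctrl.snapshot("wrist");mt=ctrl.camera_model("top");t=ctrl.snapshot("top")
print(ctrl.get_obs()["tool_pos"])
c=np.array([.9966,-.0819]);P=lambda a,z:(.6098+a*c[0],.0556+a*c[1],z)
for n,p in(("head",P(0,.098)),("tailhome",P(-.095,.032)),("nosehome",P(.055,.032))):print(n,proj(m,p),proj(mt,p))
cv2.imwrite("pics/w2.png",np.hstack([cv2.resize(w,(480,300)),cv2.resize(t[115:222,280:370],(252,300),interpolation=cv2.INTER_CUBIC)]))
cv2.imwrite("pics/w2full.png",w)
E
```

```text
[0.55713992 0.06556655 0.17475968]
head [332.21745915 143.14112932] [327.21039591 149.66376758]
tailhome [329.81998298 234.3602607 ] [318.89608665 196.97690041]
nosehome [331.0045961   65.76674716] [331.27098496 135.95699223]
```

View pics/w2.png

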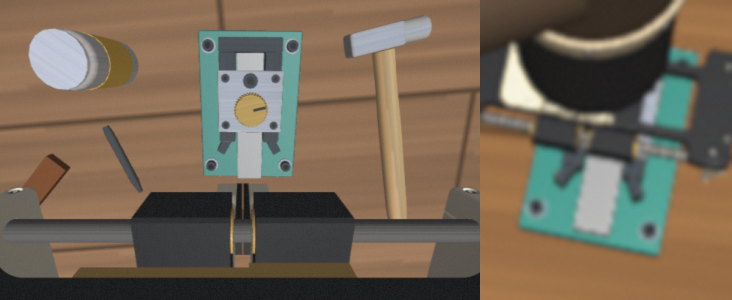

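In the wrist view (left, 0.75 scale) the nose is at (250,52), next to the dark stop, and the tail is at (249,178). A closer crop of the nose and stop will settle whether there is a gap.

```bash
python3 - <<'E'
from h import *
w=cv2.imread("pics/w2full.png")
cv2.imwrite("pics/w2c.png",cv2.resize(w[40:250,255:410],None,fx=2.8,fy=2.8,interpolation=cv2.INTER_CUBIC))
E
```

```text
(no output)
```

View pics/w2c.png

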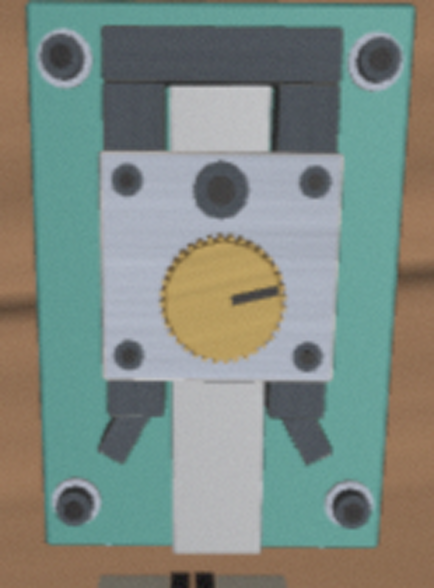

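```bash
python3 - <<'E'
from h import *
w=cv2.imread("pics/w2full.png").astype(int)
for v in range(64,80):print(v,w[v,318:350:6].tolist())
for v in range(232,242):print(v,w[v,322:345:7].tolist())
E
```

```text
64 [[88, 83, 76], [85, 77, 72], [88, 82, 77], [91, 81, 76], [88, 80, 76], [90, 85, 78]]
65 [[88, 81, 76], [86, 80, 77], [86, 81, 75], [89, 81, 76], [86, 81, 76], [87, 80, 75]]
66 [[86, 81, 75], [89, 85, 78], [86, 80, 75], [86, 79, 74], [91, 84, 78], [87, 79, 76]]
67 [[85, 77, 75], [87, 81, 78], [89, 84, 79], [86, 81, 76], [89, 83, 77], [88, 81, 75]]
68 [[80, 78, 75], [81, 78, 73], [80, 77, 74], [80, 77, 73], [85, 79, 75], [82, 78, 75]]
69 [[56, 58, 57], [60, 59, 56], [59, 58, 55], [64, 65, 62], [71, 69, 68], [69, 69, 68]]
70 [[105, 104, 102], [102, 100, 99], [108, 106, 105], [107, 105, 104], [115, 115, 114], [112, 111, 110]]
71 [[186, 184, 184], [185, 182, 182], [186, 186, 183], [185, 182, 183], [189, 188, 187], [187, 185, 185]]
72 [[190, 188, 188], [188, 188, 186], [192, 191, 191], [190, 189, 188], [194, 191, 190], [192, 191, 189]]
73 [[188, 185, 186], [188, 186, 184], [189, 188, 187], [194, 193, 191], [193, 190, 189], [192, 190, 190]]
74 [[185, 185, 183], [189, 187, 187], [191, 188, 190], [192, 190, 190], [191, 190, 191], [191, 190, 191]]
75 [[188, 187, 186], [188, 187, 186], [191,
[... 500 characters left out ...]
9, 178], [183, 180, 178], [183, 182, 180], [185, 184, 183]]
233 [[182, 180, 180], [183, 181, 180], [185, 183, 184], [184, 182, 182]]
234 [[180, 179, 178], [180, 178, 178], [183, 183, 180], [185, 185, 183]]
235 [[180, 178, 177], [183, 181, 180], [183, 181, 180], [184, 182, 182]]
236 [[177, 175, 176], [180, 179, 178], [179, 179, 177], [180, 179, 180]]
237 [[149, 156, 163], [151, 155, 164], [149, 154, 164], [150, 155, 165]]
238 [[91, 114, 142], [93, 115, 144], [94, 115, 147], [94, 116, 146]]
239 [[86, 113, 145], [87, 113, 144], [84, 110, 141], [81, 108, 140]]
240 [[84, 108, 142], [87, 114, 144], [82, 110, 142], [85, 110, 142]]
241 [[84, 109, 141], [84, 111, 142], [86, 110, 144], [85, 111, 142]]
```

There is no teal gap between the nose and the stop, only a 1 px dark line at row 69, which is the stop's face. Nose and tail both fit the home positions to within 1 mm, and the stiffness was hard, so I take the bar as home. Next I wind the wrist back to yaw about 95° over the screw.

Call:
arm_command(targets=[[[0, 0, 0.12, 0.8, -0.1, 0, 0.7], [0, 0, 0.24, 1.6, -0.3, 0, 0.7], [0, 0, 0.36, 2.4, -0.4, 0, 0.7], [0, 0, 0.48, 3.2, -0.6, 0, 0.7], [0, 0, 0.6, 4.0, -0.7, 0, 0.7], [0, 0, 0.72, 4.8, -0.9, 0, 0.7], [0, 0, 0.84, 5.3, -1.0, 0, 0.7], [0, 0, 0.96, 5.3, -1.0, 0, 0.7]]])

```text
clock: 5.92
tool_pos: [0.6091, 0.0552, 0.173]
orientation: [-180.0, 0.1, 50.7]
force: [0.0, -0.1, 0.5]
opening: 0.0482
```

Call:
arm_command(targets=[[[0, 0, 0.12, 0, 0, 0, 0.7], [0, 0, 0.24, 0, 0, 0, 0.7], [0, 0, 0.36, 0, 0, 0, 0.7], [0, 0, 0.48, 0, 0, 0, 0.7], [0, 0, 0.6, 0, 0, 0, 0.7], [0, 0, 0.72, 0, 0, 0, 0.7], [0, 0, 0.79, 0, 0, 0, 0.7], [0, 0, 0.79, 0, 0, 0, 0.7]]])

```text
clock: 6.58
tool_pos: [0.6083, 0.0554, 0.1734]
orientation: [-179.9, 0.0, 95.8]
force: [-0.3, 0.1, 0.3]
opening: 0.0612
```

```bash
python3 - <<'E'
from h import *
m=ctrl.camera_model("wrist");w=ctrl.snapshot("wrist");o=ctrl.get_obs()
print(o["tool_pos"],o["orientation"],o["joint_pos"],o["moment"],o["force"],proj(m,(.61,.0556,.098)))
h=cv2.cvtColor(w,cv2.COLOR_BGR2HSV);b=cv2.inRange(h,(15,100,80),(32,255,255))
n,l,s,c=cv2.connectedComponentsWithStats(b)
for i in range(1,n):
    if s[i,4]>300:print(s[i],c[i],onz(m,*c[i],.096))
cv2.imwrite("pics/w3.png",w)
E
```

```text
[0.60844984 0.05540918 0.17356244] [-1.79919325e+02  2.25315630e-02  9.55591632e+01] [ 2.34972578e+01  1.68326228e+01 -1.19206868e+01 -3.88722260e-03
 -6.13303830e+01  1.62063757e+02] [-0.05857294 -0.16464064 -0.01062945] [-1.0337847   0.04432462  0.65040546] [326.69731184 210.745088  ]
[ 381    0   75   38 1133] [404.4651368  21.0635481] [0.64478038 0.18232683 0.096     ]
[ 301  184   42   46 1427] [321.8149965  207.17098809] [0.60631172 0.05726208 0.096     ]
[180 279  24  60 681] [188.63142438 309.08810573] [ 0.50957475 -0.0384095   0.096     ]
[443 279  24  60 708] [457.23728814 308.50423729] [ 0.72165099 -0.01621562  0.096     ]
[246 324 104  11 776] [293.42654639 327.91623711] [ 0.59373064 -0.04765308  0.096     ]
[ 232  351  379   19 5784] [431.77178423 361.51988243] [ 0.71165937 -0.06921747  0.096     ]
```

Call:
arm_command(targets=[[[0, 0, 0, 0, 0.05, -3, 0.7], [0, 0, 0, 0, 0.05, -6, 0.7], [0, 0, 0, 0, 0.05, -8.5, 0.7], [0, 0, 0, 0, 0.05, -10.2, 0.7], [0, 0, 0, 0, 0.05, -10.2, 0.7], [0, 0, 0, 0, 0.05, -10.2, 0.7]]])

```text
clock: 7.13
tool_pos: [0.6085, 0.0557, 0.0717]
orientation: [-179.9, 0.1, 95.5]
force: [0.1, 0.3, 0.5]
opening: 0.061
```

```bash
python3 - <<'E'
from h import *
m=ctrl.camera_model("wrist");w=ctrl.snapshot("wrist");o=ctrl.get_obs()
print(o["tool_pos"],o["orientation"],o["force"],o["moment"],proj(m,(.6085,.056,.098)))
cv2.imwrite("pics/w4.png",w)
E
```

```text
[0.60954167 0.0560469  0.07298665] [1.79997881e+02 2.61310081e-02 9.55751267e+01] [-0.75459704 -0.51789345  0.58605434] [-0.0669616  -0.15884227  0.02023896] [324.7852415  286.84543154]
```

View pics/w4.png

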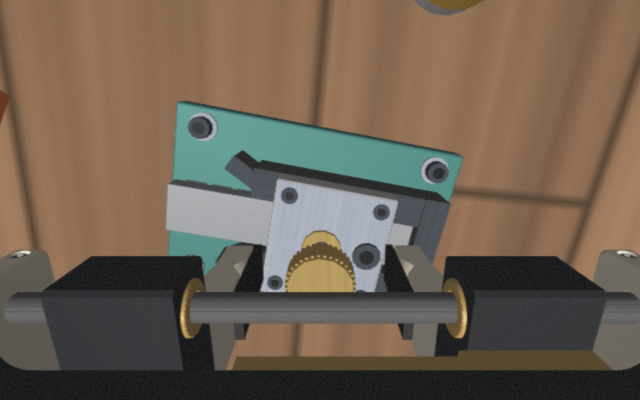

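The brass head at (321,290) lies midway between the fingers at (240,290) and (405,290). Closing on it now.

Call:
arm_command(targets=[[[0, 0, 0, 0, 0, 0, 0], [0, 0, 0, 0, 0, 0, 0], [0, 0, 0, 0, 0, 0, 0], [0, 0, 0, 0, 0, 0, 0], [0, 0, 0, 0, 0, 0, 0], [0, 0, 0, 0, 0, 0, 0], [0, 0, 0, 0, 0, 0, 0], [0, 0, 0, 0, 0, 0, 0]]])

```text
clock: 7.85
tool_pos: [0.6073, 0.0558, 0.0728]
orientation: [-179.8, 0.0, 95.6]
force: [-8.2, 1.5, 8.5]
opening: 0.0298
```

```bash
cat > s.py <<'E'
from h import *
o=ctrl.get_obs();print(o["clock"],o["tool_pos"].round(4),"yaw",o["orientation"].round(2),"F",o["force"].round(1),"M",o["moment"].round(3),"op",round(o["opening"],4),"q6",o["joint_pos"][5].round(1))
E
python3 s.py
```

```text
7.85 [0.6073 0.0558 0.0728] yaw [-1.7981e+02  1.0000e-02  9.5610e+01] F [-8.2  1.5  8.5] M [ 0.455  2.888 -0.063] op 0.0298 q6 162.1
```

Call:
arm_command(targets=[[[0, 0, 0, -0.1, 0, 0, 0], [0, 0, 0, -0.1, 0, 0, 0], [0, 0, 0, -0.1, 0, 0, 0]]])

```text
clock: 8.1
tool_pos: [0.6073, 0.0558, 0.0729]
orientation: [-179.9, 0.0, 95.6]
force: [-6.2, 0.5, 7.7]
opening: 0.0298
```

```bash
python3 s.py
```

```text
8.1 [0.6073 0.0558 0.0729] yaw [-1.7991e+02  2.0000e-02  9.5630e+01] F [-6.2  0.5  7.7] M [ 0.084  2.201 -0.097] op 0.0298 q6 162.1
```

Call:
arm_command(targets=[[[0, 0, 0, -0.1, 0, 0.1, 0], [0, 0, 0, -0.15, 0, 0.1, 0], [0, 0, 0, -0.15, 0, 0.1, 0]]])

```text
clock: 8.35
tool_pos: [0.6071, 0.0559, 0.0731]
orientation: [180.0, 0.0, 95.6]
force: [4.5, -2.7, -7.2]
opening: 0.0296
```

```bash
python3 s.py
```

```text
8.35 [0.6071 0.0559 0.0731] yaw [1.7998e+02 1.0000e-02 9.5620e+01] F [ 4.5 -2.7 -7.2] M [-0.931 -1.305 -0.047] op 0.0296 q6 162.0
```

Call:
arm_command(targets=[[[0, 0, -0.12, 0, 0, -0.01, 0], [0, 0, -0.24, 0, 0, -0.015, 0], [0, 0, -0.36, 0, 0, -0.02, 0], [0, 0, -0.48, 0, 0, -0.03, 0], [0, 0, -0.48, 0, 0, -0.03, 0]]])

```text
clock: 8.77
tool_pos: [0.6073, 0.0558, 0.0728]
orientation: [180.0, -0.0, 67.7]
force: [5.4, -3.1, -7.0]
opening: 0.0299
```

```bash
python3 s.py
```

```text
8.7667 [0.6073 0.0558 0.0728] yaw [179.97  -0.    67.67] F [ 5.4 -3.1 -7. ] M [-1.005 -1.478  0.019] op 0.0299 q6 134.1
```

Call:
arm_command(targets=[[[0, 0, -0.12, 0.05, -0.03, -0.05, 0], [0, 0, -0.24, 0.06, -0.03, -0.06, 0], [0, 0, -0.36, 0.06, -0.03, -0.07, 0], [0, 0, -0.48, 0.06, -0.03, -0.08, 0], [0, 0, -0.6, 0.06, -0.03, -0.09, 0], [0, 0, -0.72, 0.06, -0.03, -0.1, 0], [0, 0, -0.84, 0.06, -0.03, -0.11, 0], [0, 0, -0.84, 0.06, -0.03, -0.11, 0]]])

```text
clock: 9.43
tool_pos: [0.6076, 0.0555, 0.0722]
orientation: [180.0, -0.0, 19.7]
force: [1.0, -3.3, -2.5]
opening: 0.0299
```

```bash
python3 s.py
```

```text
9.4333 [0.6076 0.0555 0.0722] yaw [ 1.7999e+02 -1.0000e-02  1.9680e+01] F [ 1.  -3.3 -2.5] M [-0.827 -0.556  0.037] op 0.0299 q6 86.1
```

Call:
arm_command(targets=[[[0, 0, -0.12, 0, -0.03, -0.03, 0], [0, 0, -0.24, 0, -0.05, -0.04, 0], [0, 0, -0.36, 0, -0.06, -0.05, 0], [0, 0, -0.48, 0, -0.06, -0.06, 0], [0, 0, -0.6, 0, -0.06, -0.07, 0], [0, 0, -0.72, 0, -0.06, -0.08, 0], [0, 0, -0.84, 0, -0.06, -0.09, 0], [0, 0, -0.84, 0, -0.06, -0.09, 0]]])

```text
clock: 10.1
tool_pos: [0.6076, 0.0551, 0.0716]
orientation: [-180.0, -0.0, -28.2]
force: [-0.6, -2.0, 0.9]
opening: 0.0299
```

```bash
python3 s.py
```

```text
10.1 [0.6076 0.0551 0.0716] yaw [-1.7998e+02 -2.0000e-02 -2.8220e+01] F [-0.6 -2.   0.9] M [-0.455 -0.139  0.004] op 0.0299 q6 38.3
```

Call:
arm_command(targets=[[[0, 0, -0.12, 0, 0, -0.01, 0], [0, 0, -0.24, 0, 0, -0.015, 0], [0, 0, -0.36, 0, 0, -0.02, 0], [0, 0, -0.48, 0, 0, -0.03, 0], [0, 0, -0.48, 0, 0, -0.03, 0]]])

```text
clock: 10.52
tool_pos: [0.6075, 0.055, 0.0713]
orientation: [-180.0, -0.0, -55.6]
force: [-1.5, -3.1, 0.3]
opening: 0.0298
```

```bash
python3 s.py
```

```text
10.5167 [0.6075 0.055  0.0713] yaw [-1.7999e+02 -2.0000e-02 -5.5560e+01] F [-1.5 -3.1  0.3] M [-0.845 -0.02   0.009] op 0.0298 q6 10.9
```

Call:
arm_command(targets=[[[0, 0, -0.12, 0, -0.02, -0.01, 0], [0, 0, -0.24, 0, -0.03, -0.015, 0], [0, 0, -0.36, 0, -0.03, -0.02, 0], [0, 0, -0.48, 0, -0.03, -0.03, 0]]])

```text
clock: 10.85
tool_pos: [0.6073, 0.0549, 0.071]
orientation: [180.0, -0.0, -82.9]
force: [-1.8, -2.3, 1.4]
opening: 0.0295
```

```bash
python3 s.py
```

```text
10.85 [0.6073 0.0549 0.071 ] yaw [180.    -0.   -82.88] F [-1.8 -2.3  1.4] M [-0.402  0.42   0.052] op 0.0295 q6 -16.4
```

Call:
arm_command(targets=[[[0, 0, -0.12, 0, 0, -0.01, 0], [0, 0, -0.24, 0, 0, -0.015, 0], [0, 0, -0.36, 0, 0, -0.02, 0], [0, 0, -0.48, 0, 0, -0.03, 0]]])

```text
clock: 11.18
tool_pos: [0.6071, 0.0549, 0.0706]
orientation: [180.0, -0.0, -110.4]
force: [-2.6, -1.3, 2.6]
opening: 0.0296
```

```bash
python3 s.py
```

```text
11.1833 [0.6071 0.0549 0.0706] yaw [ 1.7998e+02 -1.0000e-02 -1.1037e+02] F [-2.6 -1.3  2.6] M [-0.262  0.729  0.093] op 0.0296 q6 -43.9
```

Call:
arm_command(targets=[[[0, 0, -0.12, -0.02, 0, -0.01, 0], [0, 0, -0.24, -0.03, 0, -0.015, 0], [0, 0, -0.36, -0.03, 0, -0.02, 0]]])

```text
clock: 11.43
tool_pos: [0.6069, 0.055, 0.0704]
orientation: [180.0, -0.0, -131.0]
force: [-1.2, 0.2, 2.2]
opening: 0.0302
```

```bash
python3 s.py
```

```text
11.4333 [0.6069 0.055  0.0704] yaw [ 1.7999e+02 -1.0000e-02 -1.3099e+02] F [-1.2  0.2  2.2] M [-0.274  0.416  0.083] op 0.0302 q6 -64.5
```

Call:
arm_command(targets=[[[0, 0, -0.12, 0, 0, -0.01, 0], [0, 0, -0.24, 0, 0, -0.015, 0]]])

```text
clock: 11.6
tool_pos: [0.6069, 0.0551, 0.0703]
orientation: [180.0, -0.0, -144.7]
force: [-2.1, -0.4, 1.6]
opening: 0.0297
```

```bash
python3 s.py
```

```text
11.6 [0.6069 0.0551 0.0703] yaw [ 1.7999e+02 -1.0000e-02 -1.4474e+02] F [-2.1 -0.4  1.6] M [-0.127  0.532  0.102] op 0.0297 q6 -78.3
```

Call:
arm_command(targets=[[[0, 0, -0.12, -0.02, 0, -0.01, 0], [0, 0, -0.24, -0.02, 0, -0.015, 0], [0, 0, -0.36, -0.02, 0, -0.02, 0]]])

```text
clock: 11.85
tool_pos: [0.6068, 0.0552, 0.0701]
orientation: [180.0, 0.0, -165.4]
force: [-2.0, 0.6, 1.6]
opening: 0.0298
```

```bash
python3 s.py
```

```text
11.85 [0.6068 0.0552 0.0701] yaw [ 179.99    0.   -165.36] F [-2.   0.6  1.6] M [0.078 0.393 0.168] op 0.0298 q6 -98.9
```

Call:
arm_command(targets=[[[0, 0, -0.12, 0, 0, -0.01, 0], [0, 0, -0.24, 0, 0, -0.015, 0]]])

```text
clock: 12.02
tool_pos: [0.6068, 0.0553, 0.07]
orientation: [180.0, 0.0, -179.1]
force: [-2.3, 2.0, 2.9]
opening: 0.0297
```

```bash
python3 s.py
```

```text
12.0167 [0.6068 0.0553 0.07  ] yaw [ 179.99    0.   -179.1 ] F [-2.3  2.   2.9] M [0.194 0.635 0.217] op 0.0297 q6 -112.6
```

Call:
arm_command(targets=[[[0, 0, -0.12, 0, 0, -0.01, 0]]])

```text
clock: 12.1
tool_pos: [0.6068, 0.0554, 0.07]
orientation: [180.0, 0.0, 174.0]
force: [-2.3, 1.5, 4.3]
opening: 0.03
```

```bash
python3 s.py
```

```text
12.1 [0.6068 0.0554 0.07  ] yaw [1.7999e+02 1.0000e-02 1.7403e+02] F [-2.3  1.5  4.3] M [0.276 0.763 0.187] op 0.03 q6 -119.5
```

Call:
arm_command(targets=[[[0, 0, -0.12, 0, 0, -0.01, 0]]])

```text
clock: 12.18
tool_pos: [0.6068, 0.0554, 0.07]
orientation: [180.0, 0.0, 167.2]
force: [-2.9, 2.0, 4.1]
opening: 0.03
```

```bash
python3 s.py
```

```text
12.1833 [0.6068 0.0554 0.07  ] yaw [1.7999e+02 1.0000e-02 1.6716e+02] F [-2.9  2.   4.1] M [0.306 0.827 0.253] op 0.03 q6 -126.4
```

Call:
arm_command(targets=[[[0, 0, -0.12, 0, 0, -0.01, 0]]])

```text
clock: 12.27
tool_pos: [0.6069, 0.0554, 0.07]
orientation: [180.0, 0.0, 160.3]
force: [-3.3, 2.2, 5.2]
opening: 0.0303
```

```bash
python3 s.py
```

```text
12.2667 [0.6069 0.0554 0.07  ] yaw [1.7999e+02 1.0000e-02 1.6030e+02] F [-3.3  2.2  5.2] M [0.385 0.948 0.299] op 0.0303 q6 -133.3
```

Call:
arm_command(targets=[[[0, 0, -0.08, 0, 0, 0, 0]]])

```text
clock: 12.35
tool_pos: [0.6069, 0.0555, 0.0699]
orientation: [180.0, 0.0, 155.7]
force: [-2.3, 2.8, 4.5]
opening: 0.0299
```

```bash
python3 s.py
```

```text
12.35 [0.6069 0.0555 0.0699] yaw [179.98   0.   155.68] F [-2.3  2.8  4.5] M [0.453 0.869 0.339] op 0.0299 q6 -137.9
```

The moment has climbed from about 0.09 to about 0.3 N m over roughly 60°, so it is finger-tight. Releasing and lifting off.

Call:
arm_command(targets=[[[0, 0, 0, 0, 0, 0, 0.75], [0, 0, 0, 0, 0, 0, 0.75], [0, 0, 0, 0, 0, 0, 0.75], [0, 0, 0, 0, 0, 0, 0.75], [0, 0, 0, 0, 0, 0, 0.75], [0, 0, 0, 0, 0, 0, 0.75], [0, 0, 0, 0, 0, 0, 0.75]]])

```text
clock: 12.93
tool_pos: [0.6069, 0.0548, 0.0693]
orientation: [-180.0, -0.0, 155.5]
force: [0.4, 0.2, 0.4]
opening: 0.065
```

Call:
arm_command(targets=[[[0, 0, 0, 0, 0, 2, 0.75], [0, 0, 0, 0, 0, 5, 0.75], [0, 0, 0, 0, 0, 8, 0.75], [0, 0, 0, 0, 0, 11, 0.75], [0, 0, 0.1, -2, 0, 13, 0.75], [0, 0, 0.2, -4, 0, 13, 0.75], [0, 0, 0.3, -5, 0, 13, 0.75], [0, 0, 0.4, -5, 0, 13, 0.75]]])

```text
clock: 13.6
tool_pos: [0.5551, 0.0547, 0.2003]
orientation: [179.9, 0.1, 178.7]
force: [-0.5, -0.2, -0.6]
opening: 0.0656
```

Call:
arm_command(targets=[[[0, 0, 0.12, -3, 0, 2, 0.75], [0, 0, 0.24, -6, 0, 4, 0.75], [0, 0, 0.36, -9, 0, 5, 0.75], [0, 0, 0.48, -10, 0, 5, 0.75], [0, 0, 0.6, -10, 0, 5, 0.75], [0, 0, 0.72, -10, 0, 5, 0.75], [0, 0, 0.72, -10, 0, 5, 0.75], [0, 0, 0.72, -10, 0, 5, 0.75]]])

```text
clock: 14.27
tool_pos: [0.4568, 0.0549, 0.2495]
orientation: [180.0, 0.0, -140.6]
force: [0.5, 0.1, -0.2]
opening: 0.0654
```

```bash
python3 - <<'E'
from h import *
o=ctrl.get_obs();print(o["tool_pos"],o["force"],o["joint_pos"][5])
w=ctrl.snapshot("wrist");t=ctrl.snapshot("top");s=ctrl.snapshot("scene")
cv2.imwrite("pics/w5w.png",w)
cv2.imwrite("pics/w5.png",np.vstack([np.hstack([cv2.resize(w,(400,250)),cv2.resize(t,(400,250))]),np.hstack([cv2.resize(s[160:300,180:420],(400,233)),cv2.resize(t[100:222,230:440],(400,233))])]))
E
```

```text
[0.45681533 0.05487653 0.24949705] [ 0.53756417  0.06131074 -0.20295842] -82.09122449876598
```

View pics/w5.png

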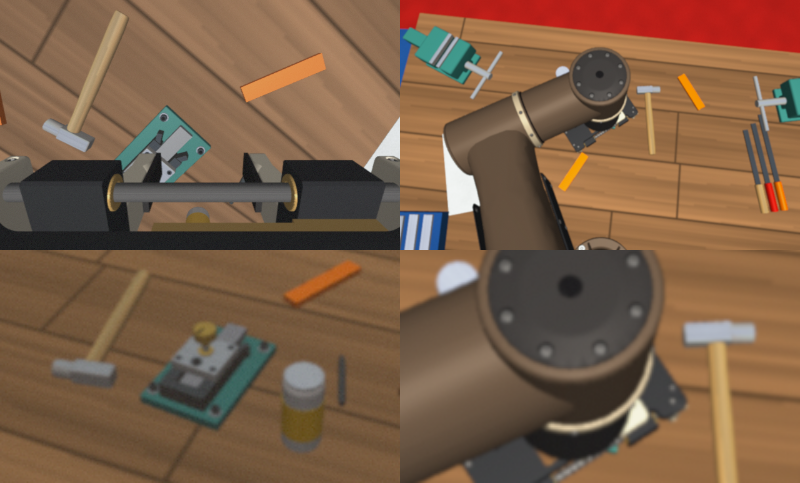

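The hammer, can and punch are in place in the scene view. I'll turn the wrist camera back over the jig to check the nose gap and the screw mark.

Call:
arm_command(targets=[[[0, 0, 0.12, 0, 0, 0, 0.75], [0, 0, 0.24, 0, 0, 0, 0.75], [0, 0, 0.36, 0, 0, 0, 0.75], [0, 0, 0.48, 0, 0, 0, 0.75], [0, 0, 0.6, 0, 0, 0, 0.75], [0, 0, 0.72, 0, 0, 0, 0.75], [0, 0, 0.84, 0, 0, 0, 0.75], [0, 0, 0.96, 0, 0, 0, 0.75]]])

```text
clock: 15.08
tool_pos: [0.457, 0.0548, 0.2491]
orientation: [180.0, -0.0, -85.2]
force: [0.2, -0.1, 0.2]
opening: 0.0654
```

Call:
arm_command(targets=[[[0, 0, 0.12, 2, 0, 0, 0.75], [0, 0, 0.24, 4, 0, 0, 0.75], [0, 0, 0.36, 6, 0, -1, 0.75], [0, 0, 0.48, 8, 0, -2, 0.75], [0, 0, 0.6, 10, 0, -3, 0.75], [0, 0, 0.72, 10, 0, -4, 0.75], [0, 0, 0.84, 10, 0, -5, 0.75], [0, 0, 0.96, 10, 0, -5, 0.75]]])

```text
clock: 15.75
tool_pos: [0.556, 0.0543, 0.1963]
orientation: [179.8, 0.2, -30.3]
force: [-0.3, 0.2, -0.4]
opening: 0.0655
```

Call:
arm_command(targets=[[[0, 0, 0.12, 0, 0, 0, 0.75], [0, 0, 0.24, 0, 0, 0, 0.75], [0, 0, 0.36, 0, 0, 0, 0.75], [0, 0, 0.45, 0, 0, 0, 0.75], [0, 0, 0.45, 0, 0, 0, 0.75], [0, 0, 0.45, 0, 0, 0, 0.75], [0, 0, 0.45, 0, 0, 0, 0.75]]])

```text
clock: 16.33
tool_pos: [0.5569, 0.0548, 0.1991]
orientation: [180.0, 0.0, -4.9]
force: [0.5, 0.2, -0.4]
opening: 0.0656
```

```bash
python3 - <<'E'
from h import *
m=ctrl.camera_model("wrist");w=ctrl.snapshot("wrist");cv2.imwrite("pics/w6.png",w)
o=ctrl.get_obs();print(o["tool_pos"],o["orientation"],o["force"])
c=np.array([.9966,-.0819]);P=lambda a,z:(.6075+a*c[0],.0555+a*c[1],z)
for n,p in(("head",P(0,.094)),("tailhome",P(-.095,.032)),("nosehome",P(.055,.032))):print(n,proj(m,p).round(1))
u,v=proj(m,P(0,.03)).astype(int)
cv2.imwrite("pics/w6c.png",np.hstack([cv2.resize(w[max(0,v-110):v+110,u-80:u+80],(400,550),interpolation=cv2.INTER_CUBIC),cv2.copyMakeBorder(cv2.resize(w,(400,250)),0,300,0,0,0)]));print("crop origin",u-80,max(0,v-110))
E
```

```text
[0.55690448 0.05482325 0.1991962 ] [ 1.79993250e+02  1.40220083e-02 -4.81833654e+00] [ 0.44784604 -0.16695125  0.21962477]
head [315.2 135.4]
tailhome [317.5 223.5]
nosehome [316.1  63.6]
crop origin 236 17
```

View pics/w6c.png

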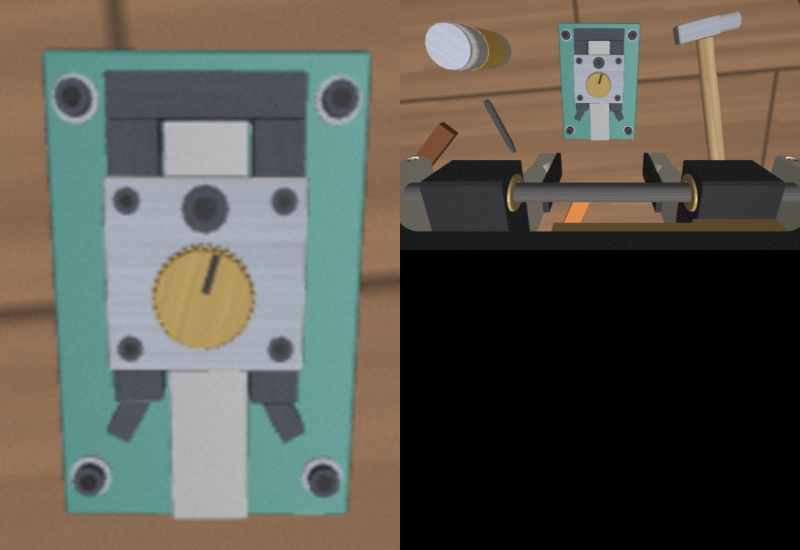

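The nose at (205,121) meets the stop edge with no teal between them. The mark has gone round by about 296° clockwise, against 300° of wrist turn, so there was no slip. The hammer, can and punch are where they were. Handing in.

```bash
python3 -c "
from plant import ctrl
print(ctrl.close_job())"
```

```text
the job is handed in; nothing more can be done
None
```

The bar is pushed home against the end stop and clamped by the thumbscrew. I then let go, lifted the gripper clear and handed the job in at about 16 s.

- **Bar:** I pushed the tail with the shut fingers until it stopped hard, at about 23 N along the push (about 31 N in all). In the last wrist view the tail is within about 0.5 px of its home position (roughly 1 px per mm). The nose is about 2 px off its predicted row but right at the stop edge, with only a 1 px dark line between them. I read that line as the stop's face, but a gap of under 1 mm can't be ruled out from the picture.
- **Screw:** I turned it about 300° clockwise in one grip, and the mark moved about 296°, so there was no real slip. The resisting moment rose from about 0.09 to about 0.30 N m over the last 60°, roughly 0.17 turn after the touch. The very last reading was 0.34 N m, slightly above the 0.2–0.3 range but within about 0.03 of noise and below the 0.4 limit.
- **Other checks:** The two cameras disagreed by about 4 mm on the head's position. Gripping the screw settled it, with side forces of about 8 N while centring. The hammer, oil can and punch look unmoved in the last views, and the tool force after release was about zero.

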